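# Open the ribbon printer by its flush release key

### The job

Open the white ribbon printer on the packing counter so that its ribbon can be changed: feel along the flat strip in front of the cover for the flush release key, press it with your fingertips until the catch lets go and the cover springs up to short of upright, then push the cover back with your fingers until it leans fully open past upright and stays there. Press gently, pick nothing up, and leave the two ribbon spools and the small gift box beside the printer where they are.

Things in the scene. Friction and masses are not known exactly. Their poses are not given: they have to be found in the camera images.
- printer: ribbon printer, fixed: white housing on a black base, 200 mm deep (x) x 300 wide (y) x 105 high, flat on top. Origin: centre of its underside, z up, front (ribbon exit, small steel tear bar) to -x. Top, from the front: 8 mm front wall, 60 mm deep strip, then the cover (117 mm deep, 258 wide, clear window). A small dark display left of the strip plays no part
- strip_mid (a point): middle of the strip's rigid flat top, 61.5 mm before the printer's origin and 104.6 mm up, axes as the printer's. The strip shows 126 mm across (y) x 60 mm (x), flush between solid cheeks. The release key lies in it, midway in x and anywhere from -42 to +42 mm in y of this point (key centre); where, differs each time
- release_key (a joint): travel (m) of the key, a cap 39 mm (x) x 37 mm (y) of the strip's white plastic, 1 mm below flush in a 42 x 40 mm opening with a thin seam round it. Pressed straight down: 0 up, 0.005 at its stop; springs back. Gives from about 2 N, about 5 N at the stop; lets the cover go at about 0.0036
- cover (a joint): opening angle of the cover, rad: 0 shut on the catch. Let go, a damped spring lifts it to about 1.3 in about 2 s and it rests there; a light push (under 2 N) on its underside near the front edge swings it on to its stop at 1.8, just past upright. The stiff hinge holds it wherever it is left above 1.3
- cover_hinge (a point): middle of the cover's hinge line, which runs along the printer's y, 88 mm behind the printer's origin and 100 mm up (axes as the printer's)
- cover_edge (a point): middle of the cover's front edge, half way up its 8 mm thickness; 117 mm from the hinge line; moves with the cover (own x axis points from the edge to the hinge, z out of the cover's top). Push with the fingertips just below this edge; anything overhanging it would catch on it
- cream_spool: spool of cream ribbon with white rims lying flat in front of the printer, 66 mm across, 22 mm high, loose; origin at the centre of its underside. Bystander
- tall_spool: spool of ribbon with brown card rims lying flat in front of the printer, 66 mm across, 26 mm high, loose; origin at the centre of its underside. Bystander
- small_box: small kraft gift box standing to the right of the printer, 66 x 66 x 48 mm, loose; origin at the centre of its underside. Bystander

How it is judged (in metres and radians):
On the way, in this order (a step that is already met when the one before it is completed fails the run):
1. the release key is pressed down past its catch point with the fingers (value of joint release_key above 0.003 m and contact force between the fingers and anything else above 1 N), for 0.05 s.
2. the cover is pushed back until it stands fully open (value of joint cover above 1.65 rad), for 0.2 s.
At the end, for the whole second after the job is handed in: the cover stands fully open (beyond 1.65 rad) and still, the release key has sprung back up (within 1 mm), and the two spools and the small gift box are within 20 mm of where they stood (value of joint cover above 1.65 rad and velocity of joint cover between -0.05 and 0.05 rad/s and value of joint release_key below 0.001 m and distance of each of cream_spool, tall_spool, small_box from where it was at the start of the episode below 0.02 m); the robot touches nothing.
It fails at once if a spool or the gift box beside the printer is lifted, knocked or moved by more than 20 mm (distance of any of cream_spool, tall_spool, small_box from where it was at the start of the episode above 0.02 m).
It fails at once if the fingers press on anything with more than 90 N (contact force between the fingers and anything else above 90 N).
It also fails if it takes over 64 s, if anything falls off the work surface, if the arm or the gripper's body presses on something with over 40 N, if the wrist force passes 120 N, or if a joint passes its speed limit or range.

### The arm

A 6-joint arm with a two-finger parallel gripper is mounted at the origin on a cart in front of the work surface, level with it; the furniture and walls round the work are solid. World frame = base frame: x ahead of the robot, y to its left, z up, the work surface at z = 0. Lengths are in mm, angles in rad, forces in N, time in s.
With the tool pointing down it reaches from about 350 to 775 mm from the base axis. Payload 5.5 kg.
Tool frame: the origin (TCP) lies midway between the tips of the shut fingers; the grasp point (between the pads) lies 19 mm behind it; z points along the fingers, y is the line along which they close (so a half turn about z gives the same grasp; the last joint's range is limited). The gripper opens to 85 mm and grips with 20 to 120 N. Pads are 22 mm wide; open, the fingers measure 114 mm over their backs; the gripper's body (76 mm by 85 mm) begins 54 mm behind the grasp point. The pads swing forward as they close: fully open they stand 13 mm farther back than shut.
Start: joints at [1.207, 0.313, 0.046, 1.304, 0, 1.431], TCP at [127.636, 560.7, 199.723] pointing down, gripper open.
Joint ranges: [-2.76, 2.76], [-0.86, 1.69], [-1.03, 1.26], [-2.2, 2.34], [-1.47, 1.5], [-3.14, 3.14]. Speed limits (rad/s): [2.57, 2.57, 3.14, 3.14, 3.14, 3.14].

### API

Orientations are given as a unit quaternion [x, y, z, w].
In Python, from station import manip, cams gives the robot as it stands.
- The arm moves only by the tool arm_command, never from a script. Its argument "increments" is a list of rows, each a list of 7 numbers: the shift along the world's x, y, z in mm, then the turn, a rotation vector about the world's x, y, z in degrees, then the closure in counts, from 0 (fully open) to 255 (shut). A call has exactly 5 rows; each row is the pose to reach, as a shift and turn from the pose commanded when the call began; what a row does not reach only later rows make up. A row lasts 1/10 s, in which the tool goes at most 50 mm and 8.59 degrees, less where a joint would pass 70% of its speed; a pose out of reach is approached as far as the arm can. A call with a gripper value outside its range is refused whole. The fingers move at their own pace and stop on an object; "squeeze" is the grip in N (left out, the last holds). Time passes only in rows, so rows that repeat a pose let the fingers close, or fill a call up. It gives the time, the measured TCP pose, the force, the opening and the grip force at its end, in the units of the state.
- manip.state(): the state, without advancing time (a new reading comes with each control period).
- cams.camera(name): name is "side" or "top" or "wrist"; returns a dict with "frame" (384x512x3 uint8, blue, green, red), "intrinsics" (3x3 intrinsics, pixels), "world_from_camera" (4x4, takes a point from camera to world coordinates); the wrist camera has in their place "hand_eye" (4x4, takes a point from camera to tool coordinates, whose origin is the TCP and whose axes are the flange's). Camera axes: x right, y down, z forward; pixel columns grow to the right and rows downward; lengths in mm; the calibration is good to about 2 mm. A picture is of the moment at which its call begins: read the wrist's pose just before it. There is no depth.
- manip.finish_job(): hands the job in; it is judged then, once.
The state is a dict: "time_s": time; "q": joint angles; "qd": joint speeds; "tau": joint torques, N m; "tool_pos": TCP position; "eef_rot": TCP orientation; "wrist_force": force on the tool from outside, world axes, zero at the start; "moment": the same for the moment, N m; "finger_gap": finger opening in mm; "gripper_force": force on a finger pad.
Only numpy, scipy, OpenCV 4.12 (cv2) and the standard library are available. Lean on these libraries where they do the work, as an engineer would, in place of code of your own. Each camera call takes 0.05 s, during which the arm holds its last target. There are 200 camera calls.

## Working session

There is one attempt and no reset: what is moved stays moved. The work goes in short steps, Python scripts to look and compute and a tool call to move; the robot and the scene stay as the last step left them, time stands still between calls to the robot, and variables do not carry over. Pictures are saved under pics/ and viewed, at most 10 in all, crops included, and the job is handed in when it is done.

Besides the shell and the picture viewer there is one more tool, called after "Call:" in YAML: its name, and indented under it one key for each argument. arm_command: Moves the arm, as the interface text tells. Its arguments: {"type":"object","properties":{"increments":{"type":"array","items":{"type":"array","items":{"type":"number"}}},"squeeze":{"type":"number"}},"required":["increments"]}

```bash
mkdir -p pics; python3 - <<'E'
from station import manip,cams
import cv2,numpy as np
s=manip.state();print(s['tool_pos'],s['eef_rot'],s['time_s'])
ims=[]
for n in("top","side"):
    c=cams.camera(n);cv2.imwrite(f"pics/{n}0.png",c['frame']);np.savez(f"{n}.npz",K=c['intrinsics'],T=c['world_from_camera']);print(n,np.round(c['intrinsics'],1).tolist(),np.round(c['world_from_camera'],3).tolist())
E
```

```text
[127.42771673 560.12591544 198.81044791] [ 1.11658672e-01  9.93746204e-01 -8.80304725e-04 -2.19053386e-04] 0.0
top [[409.5, 0.0, 256.8], [0.0, 409.5, 197.1], [0.0, 0.0, 1.0]] [[-0.02, -0.994, 0.104, 441.065], [-0.999, 0.023, 0.032, -96.413], [-0.035, -0.103, -0.994, 938.26], [0.0, 0.0, 0.0, 1.0]]
side [[417.3, 0.0, 254.9], [0.0, 417.3, 193.0], [0.0, 0.0, 1.0]] [[-0.922, -0.176, 0.344, 220.677], [-0.386, 0.473, -0.792, 682.35], [-0.024, -0.863, -0.504, 599.052], [0.0, 0.0, 0.0, 1.0]]
```

View pics/top0.png

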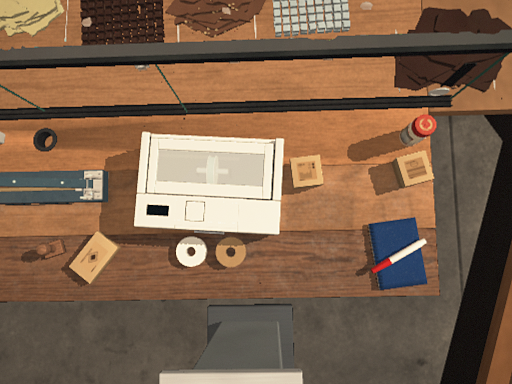

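View pics/side0.png

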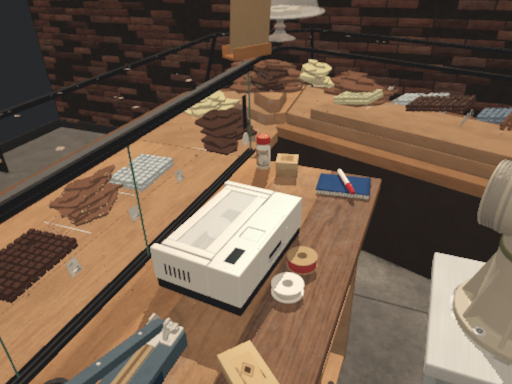

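The top view shows the printer (px 135–283, 132–234), the display at (157,210), and a square seam near (195,211). The spools are at (191,252) and (231,252), and the box is at (306,171). I'll enlarge the strip and compute the geometry.

```bash
cat > h.py <<'E'
import numpy as np,cv2
def ray(n,px,z):
    d=np.load(f"{n}.npz");r=d['T'][:3,:3]@np.linalg.inv(d['K'])@[px[0],px[1],1];o=d['T'][:3,3]
    return o+r*(z-o[2])/r[2]
E
python3 - <<'E'
from h import *
im=cv2.imread("pics/top0.png")
m=((im.min(2)>185)).astype(np.uint8);m=cv2.morphologyEx(m,cv2.MORPH_CLOSE,np.ones((9,9)))
cs,_=cv2.findContours(m,0,1)
for c in cs:
    if cv2.contourArea(c)>5000 and cv2.boundingRect(c)[1]<200:
        r=cv2.minAreaRect(c);print(r)
        for p in cv2.boxPoints(r):print(p,ray('top',p,105).round(1))
for p in[(185,201),(204,201),(204,220),(185,220),(195,211)]:print(p,ray('top',p,104).round(1))
for p,z in[((191,252),22),((231,252),26),((306,171),48)]:print(p,ray('top',p,z).round(1))
a=cv2.resize(im[125:240,128:290],None,fx=4.8,fy=4.8,interpolation=cv2.INTER_CUBIC)
cv2.imwrite("pics/crop.png",a)
E
```

```text
((208.4786376953125, 182.56414794921875), (144.77040100097656, 94.56682586669922), 2.9038188457489014)
[133.79102 226.11986] [474.  184.6 105. ]
[138.58173 131.67445] [672.1 176.7 105. ]
[283.16626 139.00844] [ 647.7 -126.4  105. ]
[278.37555 233.45384] [ 453.  -111.5  105. ]
(185, 201) [523.5  78.8 104. ]
(204, 201) [522.6  39.5 104. ]
(204, 220) [483.5  39.8 104. ]
(185, 220) [484.3  78.9 104. ]
(195, 211) [502.4  58.2 104. ]
(191, 252) [416.9  82.8  22. ]
(231, 252) [415.3  -7.1  26. ]
(306, 171) [ 588.9 -176.5   48. ]
```

View pics/crop.png

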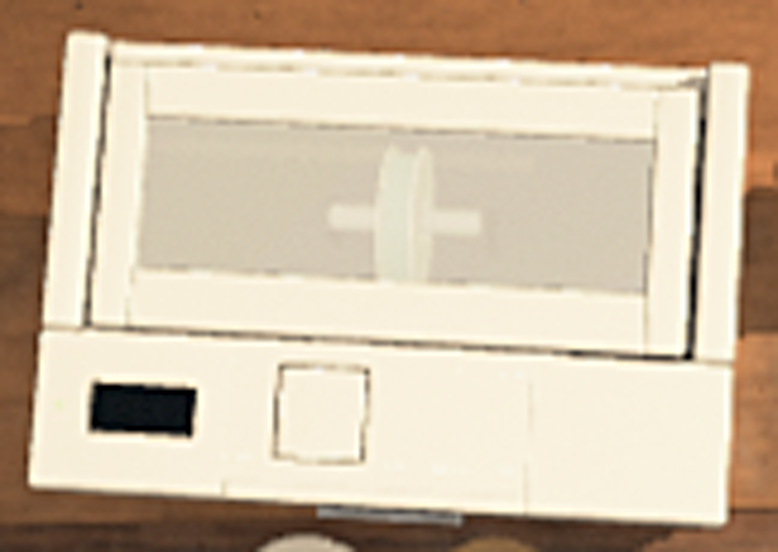

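The crop shows a clear square seam centred at crop px (322,413), which is top px (195.1,211.0). At key height that is world (502,58). The front edge gives a yaw of about −4°. Working out strip_mid from that puts the key at about y = +26 mm, mid-depth, which fits the given sizes. I'll move above it with the fingers shut and turn +9° to align.

Call:
arm_command:
  increments:
    - [40,-40,30,0,0,2,255]
    - [75,-85,40,0,0,4,255]
    - [110,-130,40,0,0,6,255]
    - [145,-175,40,0,0,8,255]
    - [180,-220,40,0,0,9,255]
  squeeze: 20

```text
time_s: 0.6
tool_pos: [282.6, 372.1, 239.3]
eef_rot: [0.032, 0.999, 0.0, 0.0]
wrist_force: [1.1, -0.1, -0.4]
finger_gap: 12.1
gripper_force: 0.0
```

```bash
python3 - <<'E'
from h import *
a=ray('top',(135.3,226.5),105);b=ray('top',(279.5,234),105)
d=(a-b);d/=np.linalg.norm(d);x=np.array([d[1],-d[0],0]);m=(a+b)/2
print('yaw',np.degrees(np.arctan2(x[1],x[0])),'w',np.linalg.norm(a-b))
for n,o in(('origin',100),('strip',38.5),('hinge',188),('edge',71)):print(n,(m+o*x).round(1))
print('key local y',(ray('top',(195.1,211),104)-(m+38.5*x))@d)
for z in(0,):print('lower bar',ray('top',(200,110),z))
for z in(200,300,400,500):print(z,ray('top',(200,63),z).round(0))
E
```

```text
yaw -4.129271770157949 w 295.97575779399807
origin [562.2  26.6 105. ]
strip [500.9  31.  105. ]
hinge [650.   20.3 105. ]
edge [533.3  28.7 105. ]
key local y 27.00491966522457
lower bar [749.44328573  64.59148433   0.        ]
200 [775.  30. 200.]
300 [730.  13. 300.]
400 [684.  -4. 400.]
500 [639. -22. 500.]
```

Call:
arm_command:
  increments:
    - [28,-41,0,0,0,0,255]
    - [56,-82,0,0,0,0,255]
    - [84,-123,0,0,0,0,255]
    - [112,-164,-10,0,0,0,255]
    - [140,-205,-20,0,0,0,255]

```text
time_s: 1.1
tool_pos: [422.1, 167.9, 219.6]
eef_rot: [0.033, 0.999, 0.0, 0.0]
wrist_force: [1.1, 1.0, -0.4]
finger_gap: 0.2
gripper_force: 0.0
```

Call:
arm_command:
  increments:
    - [28,-40,-20,0,0,0,255]
    - [53,-77,-40,0,0,0,255]
    - [53,-77,-60,0,0,0,255]
    - [53,-77,-60,0,0,0,255]
    - [53,-77,-60,0,0,0,255]

```text
time_s: 1.6
tool_pos: [473.3, 92.9, 159.5]
eef_rot: [0.033, 0.999, 0.0, -0.001]
wrist_force: [-0.4, 0.2, 0.1]
finger_gap: 0.3
gripper_force: 0.0
```

```bash
python3 - <<'E'
from h import *
from station import manip,cams
from scipy.spatial.transform import Rotation as R
s=manip.state();print(s['tool_pos'],s['eef_rot'],s['wrist_force'],s['finger_gap'])
c=cams.camera("wrist");cv2.imwrite("pics/w1.png",c['frame'])
T=np.eye(4);T[:3,:3]=R.from_quat(s['eef_rot']).as_matrix();T[:3,3]=s['tool_pos']
np.savez("w1.npz",K=c['intrinsics'],T=T@c['hand_eye']);print(np.round(c['hand_eye'],2).tolist())
E
```

```text
[473.33364437  92.85657554 159.45262881] [ 3.33974674e-02  9.99441630e-01  1.00517228e-04 -1.01361310e-03] [-0.43055174  0.24317837  0.14427952] 0.30374842400705643
[[-0.0, -0.95, -0.32, 81.86], [1.0, -0.0, 0.0, 0.65], [-0.0, -0.32, 0.95, -174.63], [0.0, 0.0, 0.0, 1.0]]
```

View pics/w1.png

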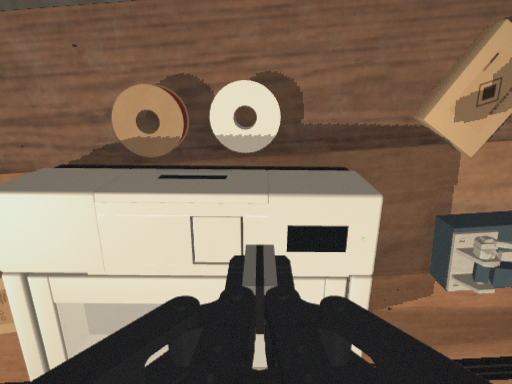

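The wrist view shows the key seam as a square from (192,216) to (242,264), centre (217,240), and the fingertips near (260,250).

```bash
python3 - <<'E'
from h import *
for p in[(217,240),(192,216),(242,264)]:print(ray('w1',p,104).round(1))
E
```

```text
[502.2  58.7 104. ]
[481.  42. 104.]
[524.5  76.3 104. ]
```

Call:
arm_command:
  increments:
    - [15,-17,0,0,0,0,255]
    - [28,-34,-10,0,0,0,255]
    - [28,-34,-30,0,0,0,255]
    - [28,-34,-45,0,0,0,255]
    - [28,-34,-45,0,0,0,255]

```text
time_s: 2.15
tool_pos: [501.1, 59.8, 114.2]
eef_rot: [0.032, 0.999, 0.0, -0.001]
wrist_force: [-0.4, -0.0, 0.5]
finger_gap: -0.1
gripper_force: 0.0
```

Call:
arm_command:
  increments:
    - [0,-1,-4,0,0,0,255]
    - [0,-1,-7,0,0,0,255]
    - [0,-1,-9,0,0,0,255]
    - [0,-1,-11,0,0,0,255]
    - [0,-1,-11,0,0,0,255]

```text
time_s: 2.65
tool_pos: [502.2, 57.8, 103.7]
eef_rot: [0.033, 0.999, 0.0, 0.0]
wrist_force: [-0.1, 0.5, -0.5]
finger_gap: 0.4
gripper_force: 0.0
```

Call:
arm_command:
  increments:
    - [0,0,-1,0,0,0,255]
    - [0,0,-2,0,0,0,255]
    - [0,0,-3,0,0,0,255]
    - [0,0,-3.5,0,0,0,255]
    - [0,0,-3.5,0,0,0,255]

```text
time_s: 3.15
tool_pos: [502.2, 57.7, 100.1]
eef_rot: [0.033, 0.999, 0.0, -0.0]
wrist_force: [-0.2, -0.0, 0.4]
finger_gap: 0.0
gripper_force: 0.0
```

Call:
arm_command:
  increments:
    - [0,0,-0.5,0,0,0,255]
    - [0,0,-1,0,0,0,255]
    - [0,0,-1.5,0,0,0,255]
    - [0,0,-2,0,0,0,255]
    - [0,0,-2,0,0,0,255]

```text
time_s: 3.65
tool_pos: [502.2, 57.7, 98.0]
eef_rot: [0.033, 0.999, 0.0, -0.0]
wrist_force: [-0.9, 0.8, -0.1]
finger_gap: -0.0
gripper_force: 0.0
```

No force yet at z=98, so I'll look from the side.

```bash
python3 - <<'E'
from h import *
from station import manip,cams
s=manip.state();print(s['q'],s['tau'])
c=cams.camera("side")['frame'];cv2.imwrite("pics/s1.png",cv2.resize(c[150:320,140:320],None,fx=3.3,fy=3.3,interpolation=cv2.INTER_CUBIC))
E
```

```text
[-4.45004246e-02  2.35829764e-01 -3.15132070e-01  1.01997894e+00
  8.07838916e-05  2.22405839e-02] [-4.40353193e-03 -4.13450003e+01  2.75828362e+01 -1.99832552e-02
 -1.29250352e-04 -1.12862304e-05]
```

View pics/s1.png

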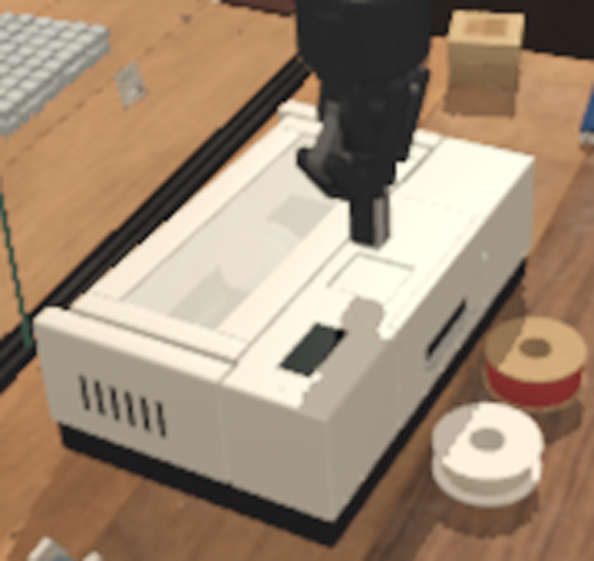

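The fingertips, at crop (370,242), hover above the key, whose seam is centred at crop (372,273). I'll check this by geometry.

```bash
python3 - <<'E'
from h import *
for n in('side',):
    d=np.load('side.npz');W=np.linalg.inv(d['T'])
    def pj(p):
        q=d['K']@(W[:3,:3]@p+W[:3,3]);return (q[:2]/q[2]).round(1), ((q[:2]/q[2]-[140,150])*3.3).round(0)
    print('tip proj',pj(np.array([502,58,98.])),'key proj',pj(np.array([502,58,104.])))
for z in(104,115,125,135):print(z,'tip',ray('side',(140+370/3.3,150+242/3.3),z).round(1),'key',ray('side',(140+372/3.3,150+273/3.3),z).round(1))
print('corners front-left base', ray('side',(140+332/3.3,150+540/3.3),0))
E
```

```text
tip proj (array([251.5, 236.4]), array([368., 285.])) key proj (array([251.5, 234. ]), array([368., 277.]))
104 tip [515.6  22.6 104. ] key [501.3  53.  104. ]
115 tip [509.1  37.3 115. ] key [495.1  67.  115. ]
125 tip [503.1  50.6 125. ] key [489.4  79.7 125. ]
135 tip [497.1  63.9 135. ] key [483.8  92.5 135. ]
corners front-left base [479.31709625 171.34155052   0.        ]
```

In both the side and wrist views, the real fingertips sit about 30 mm short of the reported TCP (tip z ≈ 128 at a reported 98). xy agrees. I'll keep descending, guided by force.

Call:
arm_command:
  increments:
    - [0,0,-4,0,0,0,255]
    - [0,0,-8,0,0,0,255]
    - [0,0,-12,0,0,0,255]
    - [0,0,-16,0,0,0,255]
    - [0,0,-16,0,0,0,255]

```text
time_s: 4.2
tool_pos: [501.6, 57.7, 81.3]
eef_rot: [0.033, 0.999, 0.0, -0.001]
wrist_force: [0.4, -0.2, -0.2]
finger_gap: -0.0
gripper_force: 0.0
```

Call:
arm_command:
  increments:
    - [0,0,-1,0,0,0,255]
    - [0,0,-2,0,0,0,255]
    - [0,0,-3,0,0,0,255]
    - [0,0,-4,0,0,0,255]
    - [0,0,-4,0,0,0,255]

```text
time_s: 4.7
tool_pos: [502.2, 57.7, 78.1]
eef_rot: [0.033, 0.999, 0.0, -0.0]
wrist_force: [-0.6, 0.7, -1.0]
finger_gap: -0.0
gripper_force: 0.0
```

Call:
arm_command:
  increments:
    - [0,0,-0.5,0,0,0,255]
    - [0,0,-1,0,0,0,255]
    - [0,0,-1.5,0,0,0,255]
    - [0,0,-2,0,0,0,255]
    - [0,0,-2,0,0,0,255]

```text
time_s: 5.2
tool_pos: [502.2, 57.8, 76.1]
eef_rot: [0.033, 0.999, 0.0, -0.0]
wrist_force: [-0.1, 0.0, 0.3]
finger_gap: 0.1
gripper_force: 0.0
```

Call:
arm_command:
  increments:
    - [0,0,-0.5,0,0,0,255]
    - [0,0,-1,0,0,0,255]
    - [0,0,-1.5,0,0,0,255]
    - [0,0,-2,0,0,0,255]
    - [0,0,-2,0,0,0,255]

```text
time_s: 5.7
tool_pos: [502.1, 57.7, 74.0]
eef_rot: [0.033, 0.999, 0.0, -0.0]
wrist_force: [-1.1, -0.7, -0.4]
finger_gap: -0.2
gripper_force: 0.0
```

Call:
arm_command:
  increments:
    - [0,0,-0.5,0,0,0,255]
    - [0,0,-1,0,0,0,255]
    - [0,0,-1.5,0,0,0,255]
    - [0,0,-2,0,0,0,255]
    - [0,0,-2,0,0,0,255]

```text
time_s: 6.2
tool_pos: [502.2, 57.7, 72.1]
eef_rot: [0.033, 0.999, 0.0, -0.0]
wrist_force: [-0.2, 0.0, 0.1]
finger_gap: 0.1
gripper_force: 0.0
```

Call:
arm_command:
  increments:
    - [0,0,-0.5,0,0,0,255]
    - [0,0,-1,0,0,0,255]
    - [0,0,-1.5,0,0,0,255]
    - [0,0,-2,0,0,0,255]
    - [0,0,-2,0,0,0,255]

```text
time_s: 6.7
tool_pos: [502.2, 57.8, 70.2]
eef_rot: [0.033, 0.999, 0.0, 0.0]
wrist_force: [-0.2, 0.2, 4.1]
finger_gap: 0.0
gripper_force: 1.8
```

Contact with the key at reported z≈71 (4 N). I'll press on a little further.

Call:
arm_command:
  increments:
    - [0,0,-0.5,0,0,0,255]
    - [0,0,-1,0,0,0,255]
    - [0,0,-1.5,0,0,0,255]
    - [0,0,-2,0,0,0,255]
    - [0,0,-2,0,0,0,255]

```text
time_s: 7.2
tool_pos: [502.2, 57.7, 68.0]
eef_rot: [0.033, 0.999, 0.0, -0.0]
wrist_force: [-1.0, -0.1, 2.5]
finger_gap: 0.3
gripper_force: 1.5
```

Call:
arm_command:
  increments:
    - [0,0,-0.5,0,0,0,255]
    - [0,0,-1,0,0,0,255]
    - [0,0,-1.5,0,0,0,255]
    - [0,0,-1.5,0,0,0,255]
    - [0,0,-1.5,0,0,0,255]

```text
time_s: 7.7
tool_pos: [502.3, 57.8, 67.0]
eef_rot: [0.033, 0.999, 0.0, 0.0]
wrist_force: [-2.0, 0.0, 7.5]
finger_gap: 0.4
gripper_force: 3.4
```

Call:
arm_command:
  increments:
    - [0,0,2,0,0,0,255]
    - [0,0,6,0,0,0,255]
    - [-15,0,10,0,0,0,255]
    - [-35,0,25,0,0,0,255]
    - [-60,0,50,0,0,0,255]

```text
time_s: 8.2
tool_pos: [440.7, 57.7, 115.5]
eef_rot: [0.033, 0.999, 0.0, -0.002]
wrist_force: [0.6, -0.9, 0.2]
finger_gap: 0.0
gripper_force: 0.0
```

Call:
arm_command:
  increments:
    - [0,0,20,0,0,0,255]
    - [0,0,40,0,0,0,255]
    - [0,0,60,0,0,0,255]
    - [0,0,80,0,0,0,255]
    - [0,0,80,0,0,0,255]

```text
time_s: 8.7
tool_pos: [443.9, 57.7, 198.9]
eef_rot: [0.033, 0.999, 0.0, 0.002]
wrist_force: [-0.0, -0.8, -0.3]
finger_gap: 0.1
gripper_force: 0.0
```

```bash
python3 - <<'E'
from h import *
from station import manip,cams
s=manip.state();print(s['tool_pos'],s['time_s'])
c=cams.camera("side")['frame'];cv2.imwrite("pics/s2.png",c)
E
```

```text
[443.9003098   57.6866059  198.94360508] 8.7
```

View pics/s2.png

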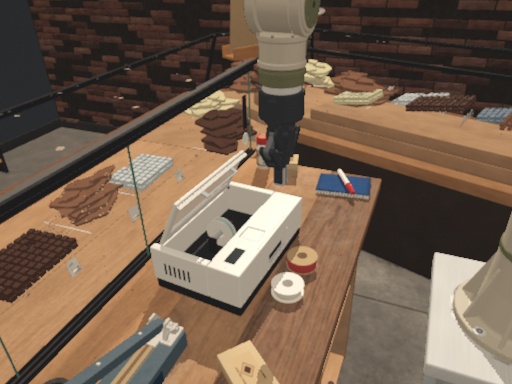

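The cover is springing up and the spools haven't moved. Next I'll tilt the tool −40° about y so the fingers point forward, and wait for the cover to settle.

Call:
arm_command:
  increments:
    - [0,-7,0,0,-8,0,255]
    - [0,-14,0,0,-16,0,255]
    - [10,-21,0,0,-24,0,255]
    - [20,-28,0,0,-32,0,255]
    - [30,-32,-10,0,-40,0,255]

```text
time_s: 9.25
tool_pos: [473.0, 25.4, 187.9]
eef_rot: [0.031, 0.938, 0.011, 0.345]
wrist_force: [0.5, 0.4, -0.6]
finger_gap: 0.1
gripper_force: 0.0
```

Call:
arm_command:
  increments:
    - [10,0,-5,0,0,0,255]
    - [20,0,-10,0,0,0,255]
    - [30,0,-15,0,0,0,255]
    - [40,0,-15,0,0,0,255]
    - [50,0,-15,0,0,0,255]

```text
time_s: 9.75
tool_pos: [522.1, 25.9, 170.6]
eef_rot: [0.031, 0.94, 0.012, 0.341]
wrist_force: [0.1, 0.4, -0.4]
finger_gap: 0.3
gripper_force: 0.0
```

```bash
python3 - <<'E'
from h import *
from station import manip,cams
s=manip.state();print(s['tool_pos'],s['eef_rot'],s['time_s'],s['q'])
c=cams.camera("side")['frame'];cv2.imwrite("pics/s3.png",cv2.resize(c[90:310,130:330],None,fx=2.7,fy=2.7))
E
```

```text
[522.09270133  25.86373035 170.58461652] [0.03142793 0.93962615 0.01153165 0.3405613 ] 9.75 [-0.1774361  -0.30086466 -0.92580052  0.25822751  0.11359682 -0.06985648]
```

View pics/s3.png

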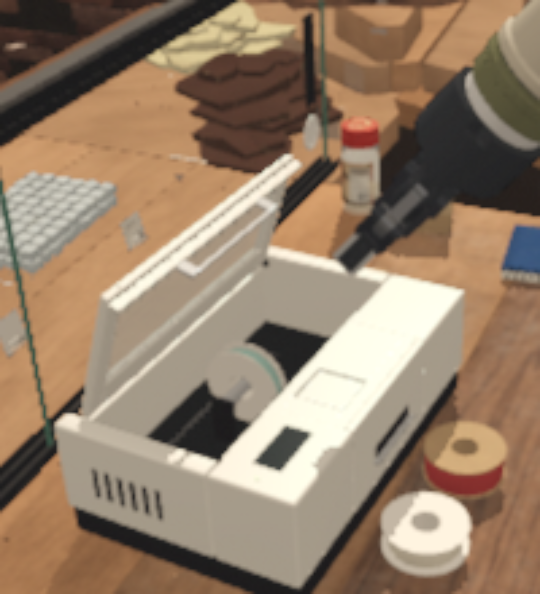

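The cover stands near 1.3 rad, and its top edge runs from crop (107,298) to (297,160). The fingertips, at crop (345,268), are in front of it and below edge height. I'll move forward now.

Call:
arm_command:
  increments:
    - [15,0,0,0,0,0,255]
    - [30,0,0,0,0,0,255]
    - [45,0,1,0,0,0,255]
    - [60,0,2,0,0,0,255]
    - [75,0,2,0,0,0,255]

```text
time_s: 10.3
tool_pos: [598.1, 25.9, 173.8]
eef_rot: [0.031, 0.939, 0.011, 0.341]
wrist_force: [-0.7, 0.2, -0.0]
finger_gap: -0.3
gripper_force: 0.0
```

Call:
arm_command:
  increments:
    - [5,0,0,0,0,0,255]
    - [10,0,0,0,0,0,255]
    - [15,0,0,0,0,0,255]
    - [20,0,0,0,0,0,255]
    - [25,0,0,0,0,0,255]

```text
time_s: 10.8
tool_pos: [627.2, 24.5, 181.5]
eef_rot: [0.031, 0.937, 0.01, 0.348]
wrist_force: [-7.8, -3.1, 21.6]
finger_gap: -0.1
gripper_force: 11.1
```

Call:
arm_command:
  increments:
    - [4,0,0,0,0,0,255]
    - [8,0,0,0,0,0,255]
    - [12,0,0,0,0,0,255]
    - [16,0,0,0,0,0,255]
    - [20,0,0,0,0,0,255]

```text
time_s: 11.3
tool_pos: [651.4, 22.7, 187.3]
eef_rot: [0.032, 0.935, 0.009, 0.353]
wrist_force: [-4.3, -7.3, 25.1]
finger_gap: 0.3
gripper_force: 10.5
```

An unexpected upward force of 25 N. I'll stop and look.

```bash
python3 - <<'E'
from h import *
from station import manip,cams
s=manip.state();print(s['tool_pos'],s['eef_rot'],s['time_s'],s['wrist_force'])
c=cams.camera("side")['frame'];a=cv2.resize(c[90:310,130:330],None,fx=2.0,fy=2.0)
t=cams.camera("top")['frame'];b=cv2.resize(t[80:300,110:310],None,fx=2.0,fy=2.0)
cv2.imwrite("pics/s4.png",np.hstack([a,b]))
E
```

```text
[651.35377692  22.7467053  187.30662135] [0.03183064 0.93506041 0.0087156  0.35294883] 11.3 [-4.29304195 -7.32365589 25.08438005]
```

View pics/s4.png

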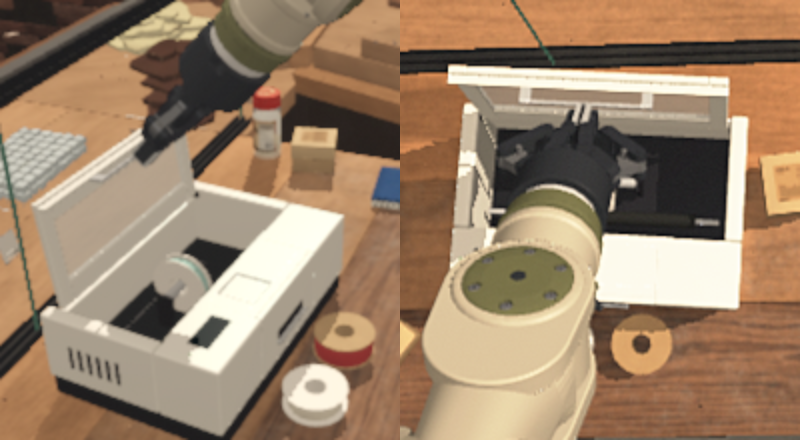

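The cover is at about 1.45 rad, and the tips are riding on or near its top edge, which explains the upward force. I'll back off, drop about 25 mm and push again lower on the underside.

Call:
arm_command:
  increments:
    - [-10,0,5,0,0,0,255]
    - [-25,0,5,0,0,0,255]
    - [-45,0,0,0,0,0,255]
    - [-60,0,-15,0,0,0,255]
    - [-60,0,-25,0,0,0,255]

```text
time_s: 11.9
tool_pos: [577.5, 26.5, 145.5]
eef_rot: [0.031, 0.94, 0.012, 0.339]
wrist_force: [0.6, -0.2, -0.5]
finger_gap: 0.2
gripper_force: 0.0
```

```bash
python3 - <<'E'
from h import *
from station import manip,cams
s=manip.state();print(s['tool_pos'],s['eef_rot'],s['time_s'],s['wrist_force'])
c=cams.camera("side")['frame'];cv2.imwrite("pics/s5.png",cv2.resize(c[90:310,130:330],None,fx=2.7,fy=2.7))
E
```

```text
[577.54747969  26.52443381 145.53685392] [0.0313728  0.94026897 0.01181388 0.33877786] 11.9 [ 0.58574556 -0.17739137 -0.50961128]
```

View pics/s5.png

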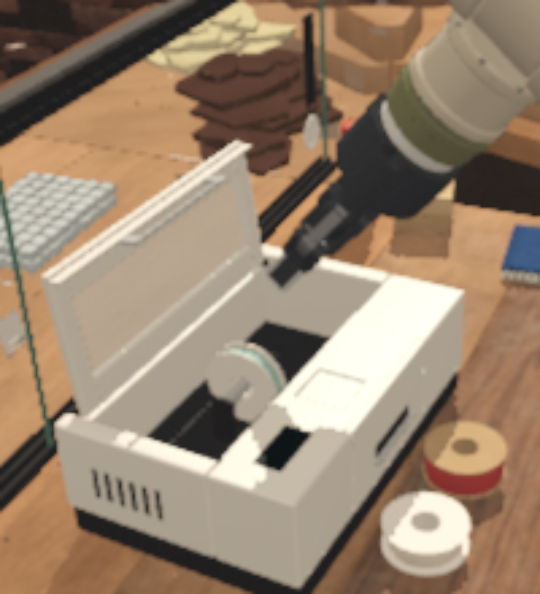

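The cover holds at about 1.5 rad and the tips, at crop (280,280), are now well below its edge. I'll push slowly, a little higher.

Call:
arm_command:
  increments:
    - [15,0,6,0,0,0,255]
    - [30,0,12,0,0,0,255]
    - [40,0,12,0,0,0,255]
    - [50,0,12,0,0,0,255]
    - [58,0,12,0,0,0,255]

```text
time_s: 12.45
tool_pos: [640.1, 25.9, 159.9]
eef_rot: [0.031, 0.94, 0.012, 0.341]
wrist_force: [-0.4, 1.2, -0.5]
finger_gap: -0.2
gripper_force: 0.0
```

Call:
arm_command:
  increments:
    - [4,0,0,0,0,0,255]
    - [8,0,0,0,0,0,255]
    - [12,0,0,0,0,0,255]
    - [16,0,0,0,0,0,255]
    - [20,0,0,0,0,0,255]

```text
time_s: 12.95
tool_pos: [660.3, 25.8, 160.7]
eef_rot: [0.031, 0.939, 0.011, 0.341]
wrist_force: [-1.1, -0.4, 0.5]
finger_gap: -0.0
gripper_force: 0.0
```

Call:
arm_command:
  increments:
    - [3,0,0,0,0,0,255]
    - [6,0,0,0,0,0,255]
    - [9,0,0,0,0,0,255]
    - [12,0,0,0,0,0,255]
    - [15,0,0,0,0,0,255]

```text
time_s: 13.45
tool_pos: [675.3, 25.8, 160.6]
eef_rot: [0.031, 0.939, 0.011, 0.341]
wrist_force: [-0.9, -0.4, -0.3]
finger_gap: 0.3
gripper_force: 0.1
```

Light contact is beginning, so I'll continue.

Call:
arm_command:
  increments:
    - [3,0,0,0,0,0,255]
    - [6,0,0,0,0,0,255]
    - [9,0,0,0,0,0,255]
    - [12,0,0,0,0,0,255]
    - [12,0,0,0,0,0,255]

```text
time_s: 13.95
tool_pos: [682.0, 26.4, 155.0]
eef_rot: [0.032, 0.941, 0.012, 0.336]
wrist_force: [-11.9, -0.5, -1.7]
finger_gap: -0.1
gripper_force: 5.2
```

```bash
python3 - <<'E'
from h import *
from station import manip,cams
s=manip.state();print(s['tool_pos'],s['time_s'],s['wrist_force'])
c=cams.camera("side")['frame'];cv2.imwrite("pics/s6.png",cv2.resize(c[90:310,130:330],None,fx=2.7,fy=2.7))
E
```

```text
[682.01031502  26.40194883 154.95817124] 13.95 [-11.93359244  -0.47645214  -1.65186275]
```

View pics/s6.png

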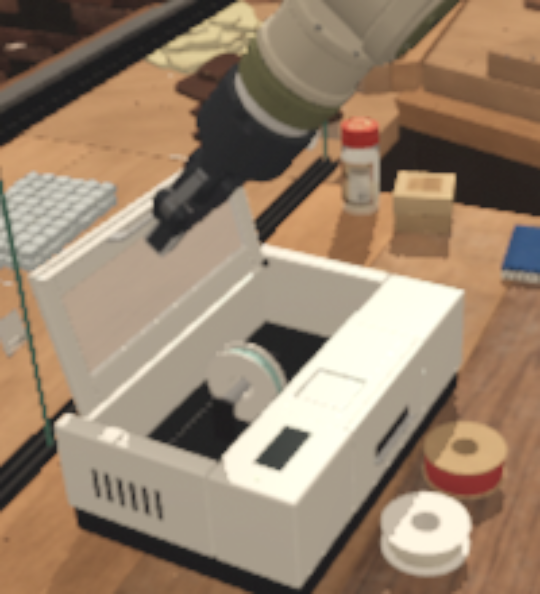

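The cover is further back, with its top-left corner at crop (35,275), and the 12 N suggests it is on its stop. I'll check the angle from that corner.

```bash
python3 - <<'E'
from h import *
d=np.load('side.npz');W=np.linalg.inv(d['T'])
a=np.radians(-4.13);X=np.array([np.cos(a),np.sin(a),0]);Y=np.array([-np.sin(a),np.cos(a),0])
h=np.array([650,20.3,100])
def pj(p):
    q=d['K']@(W[:3,:3]@p+W[:3,3]);return ((q[:2]/q[2]-[130,90])*2.7).round(0)
for t in(1.3,1.5,1.6,1.65,1.7,1.8,1.9):
    p=h+129*Y-117*np.cos(t)*X+[0,0,117*np.sin(t)];print(t,pj(p),pj(p-258*Y))
E
```

```text
1.3 [ 96. 294.] [284. 151.]
1.5 [ 68. 282.] [260. 142.]
1.6 [ 54. 278.] [248. 140.]
1.65 [ 47. 276.] [242. 139.]
1.7 [ 41. 275.] [236. 138.]
1.8 [ 28. 275.] [225. 138.]
1.9 [ 16. 275.] [214. 140.]
```

The corner matches about 1.8 rad, so the cover is on its stop. I'll retract straight back and check.

Call:
arm_command:
  increments:
    - [-5,0,0,0,0,0,255]
    - [-15,0,0,0,0,0,255]
    - [-35,0,0,0,0,0,255]
    - [-65,0,10,0,0,0,255]
    - [-100,0,20,0,0,0,255]

```text
time_s: 14.5
tool_pos: [587.3, 25.6, 182.0]
eef_rot: [0.031, 0.939, 0.011, 0.342]
wrist_force: [0.2, 0.3, 0.4]
finger_gap: 0.2
gripper_force: 0.0
```

Call:
arm_command:
  increments:
    - [-20,0,20,0,0,0,255]
    - [-50,0,30,0,0,0,255]
    - [-80,0,40,0,0,0,255]
    - [-80,0,40,0,0,0,255]
    - [-80,0,40,0,0,0,255]

```text
time_s: 15.0
tool_pos: [508.0, 25.5, 223.1]
eef_rot: [0.031, 0.938, 0.011, 0.344]
wrist_force: [0.0, 0.2, 0.1]
finger_gap: -0.2
gripper_force: 0.0
```

```bash
python3 - <<'E'
from h import *
from station import manip,cams
s=manip.state();print(s['tool_pos'],s['time_s'],s['wrist_force'])
c=cams.camera("side")['frame'];cv2.imwrite("pics/s7.png",cv2.resize(c[90:310,130:330],None,fx=2.7,fy=2.7))
E
```

```text
[508.01387861  25.47173865 223.07910589] 15.0 [0.00931676 0.20174776 0.10701196]
```

View pics/s7.png

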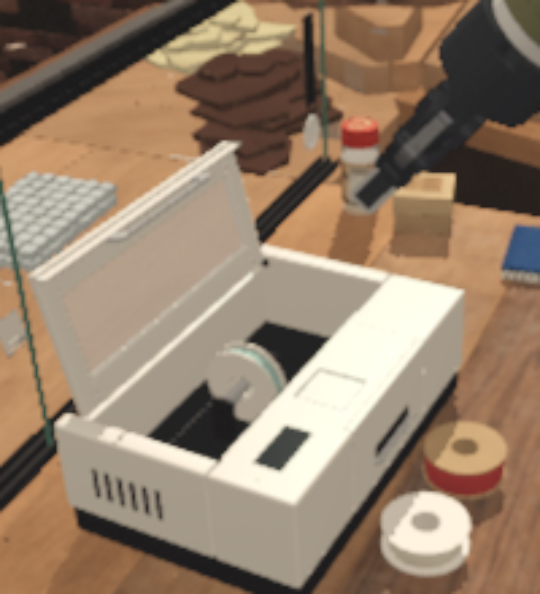

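The cover stays fully back, with its corners at (35,272) and (238,145), about 1.8 rad. The arm is clear and the spools and box haven't moved, so I'm handing in.

```bash
python3 -c "
from station import manip
print(manip.finish_job())"
```

```text
the job is handed in; nothing more can be done
None
```

The release key was pressed, the cover was pushed back to about 1.8 rad (estimated from the side camera) and stayed there, the spools and box look unmoved, and the job is handed in at 15 s with no verdict returned; on the way the fingers caught the cover edge at about 25 N, and I viewed 11 pictures, one over the limit of 10.

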